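Stop, butt and clamp a shaft-extension tube for sawing

TASK

Set up the steel tube in the blue cutting jig ready for sawing: flip the red length stop down across the rail, push the tube along the rail until its end is right up against the stop, then lift the orange locking collar on the clamp lever and throw the lever over towards the robot, letting the collar drop fully home in its other notch so that the tube is clamped. Leave the tin, the glue bottles, the tape roll and the sanding block where they stand.

Things in the scene. Friction and masses are not known exactly. Their poses are not given: they have to be found in the camera images.
- jig: blue cutting jig fixed to the bench, base plate 130 x 290 x 10 mm. Origin: centre of its underside, at bench height. y runs along the V-rail towards the stop end, x points away from the robot's side, z up. The rail lies at x = 0 from y = -66 to +107 mm (34 mm wide, 24 mm high); further out (y below -66 mm) the plate is bare. Dark saw guide posts beside the rail at y = -33 to -7 mm, 61 mm high.
- stop_face (a point): point on the tube's axis, 26 mm above the bench, where the face of the lowered stop stands (jig x = 0, y = +115 mm). It stays there whether the stop is up or down.
- flag_hinge (a point): middle of the hinge of the red flip stop (jig x = +36, y = +122 mm, 50 mm above the bench); the hinge axis runs along the jig's y.
- stop_flag (a joint): angle of the red flip stop: 0 = parked, leaning back away from the rail (36 degrees beyond upright), 2.2 rad = fully down, lying level across the rail. It falls back to 0 or down to 2.2 by its own weight, the balance point being at about 0.4 rad; it needs less than 2 N.
- flag_end (a point): middle of the free end tab of the red flip stop, a bar 16 mm wide (along y), 9 mm thick, 56 mm from hinge to end, with a steel foot 31 mm long on its rail side. Parked, this point lies about 34 mm beyond the hinge (+x) and 41 mm above it; down, it lies 54 mm from the hinge towards the robot (-x), 54 mm above the bench.
- tube_front (a point): centre of the end of the tube that faces the stop. The loose steel tube, 16 mm in diameter and 200 mm long, 120 g, lies in the V-rail along the jig's y with its axis 26 mm above the bench.
- tube_tail (a point): centre of the tube's other end, the one to push on. It overhangs the rail, bare all round down to the base plate, 16 mm below this point. With the tube against the stop it lies at jig y = -85 mm; it starts 23 to 47 mm further out. The tube slides with less than 3 N.
- lever_hinge (a point): pivot of the clamp lever (jig x = 0, y = +35 mm, 70 mm above the bench), on top of the grey clamp bridge that spans rail and tube (72 mm along x, 34 mm along y, 60 mm high); its axis runs along the jig's y.
- clamp_lever (a joint): angle of the clamp lever: 0 = released, leaning 0.4 rad away from the robot (+x of the jig); 0.8 rad = clamped, leaning 0.4 rad towards the robot. At both ends the collar's cross pin sits in a notch of the steel quadrant and blocks the lever but for about 0.05 rad of play (0.1 rad with give, pushed hard).
- lock_collar (a joint): how far the orange collar has been lifted along the lever: 0 = fully home, 11 mm = limit. The pin clears the quadrant at about 8 to 9 mm, then the lever swings freely (friction about 0.5 N at the collar). A spring pushes it back with 4 N at 0 and 7 N at the limit.
- collar_mid (a point): centre of the orange ribbed collar, 30 mm in diameter, 23.5 mm long, on the lever's axis, 51 mm from its pivot when home, 62 mm when fully lifted. The black end knob (18 mm in diameter) ends 37 mm beyond this point. Below, the quadrant's cheeks reach 38 mm from the pivot and are 23 mm wide along y: fingers on the collar's sides along the jig's y pass beside them.
- clamp_foot: spring foot, 15 mm round rubber, under the clamp bridge; the lever drives it down on the tube. It stands 6 mm above the tube when released.
- red_tin: green and white food tin, 75 mm in diameter, 110 mm high; bystander. Origin under its centre.
- glue_white: small white glue bottle, 27 mm in diameter, 55 mm high; bystander. Origin under its centre.
- glue_blue: small blue glue bottle, 27 mm in diameter, 60 mm high; bystander. Origin under its centre.
- tape_roll: roll of cream tape, 104 mm across, 25 mm high, lying flat; bystander. Origin under its centre.
- sanding_block: brown cork sanding block, 52 x 94 x 30 mm; bystander. Origin under its centre.

How it is judged:
On the way, in this order (a step that is already met when the one before it is completed fails the run):
1. the red stop is down across the rail (value of joint stop_flag above 2.1 rad), for 0.2 s.
2. the tube's end is against the lowered stop, the clamp still released (value of joint stop_flag above 2.1 rad and y of tube_front in the frame of jig above 0.113 m and value of joint clamp_lever below 0.1 rad), for 0.1 s.
3. the collar is lifted clear while the lever still leans back (value of joint lock_collar above 0.0065 m and value of joint clamp_lever below 0.4 rad).
4. the lever is thrown and the collar has dropped home (value of joint clamp_lever above 0.74 rad and value of joint lock_collar below 0.002 m), for 0.2 s.
At the end, for the whole second after the job is handed in: The red stop is down (above 2.1 rad), the tube's end is within 2 mm of the stop face, the lever is thrown towards the robot (above 0.74 rad) with the collar home (within 2 mm), and the clamp foot presses on the still tube with more than 1.5 N (all of step 4 and value of joint stop_flag above 2.1 rad and y of tube_front in the frame of jig between 0.113 and 0.118 m and contact force between clamp_foot and tube above 1.5 N and linear speed of tube below 0.01 m/s); the robot touches nothing.
It fails at once if a bystander is moved more than 30 mm or knocked over (distance of any of red_tin, glue_white, glue_blue, tape_roll, sanding_block from where it was at the start of the episode above 0.03 m or angle between any of red_tin, glue_white, glue_blue's own z axis and vertical above 0.5 rad).
It also fails if it takes over 59 s, if anything falls off the work surface, if the arm or the gripper's body presses on something with over 40 N, if the wrist force passes 120 N, or if a joint passes its speed limit or range.

ROBOT

A 6-joint arm with a two-finger parallel gripper is mounted at the origin on a cart in front of the work surface, level with it; the furniture and walls round the work are solid. World frame = base frame: x ahead of the robot, y to its left, z up, the work surface at z = 0. Lengths are in m, angles in rad, forces in N, time in s.
With the tool pointing down it reaches from about 0.375 to 0.9 m from the base axis. Payload 3.1 kg.
Tool frame: the origin (TCP) lies midway between the tips of the shut fingers; the grasp point (between the pads) lies 19 mm behind it; z points along the fingers, y is the line along which they close (so a half turn about z gives the same grasp; the last joint's range is limited). The gripper opens to 87 mm and grips with 3 to 60 N. Pads are 19 mm wide; open, the fingers measure 117 mm over their backs; the gripper's body (75 mm by 190 mm) begins 51 mm behind the grasp point.
Start: joints at [0.943, 0.527, 1.433, -0, 1.181, -0.178], TCP at [0.272, 0.563, 0.223] pointing down, gripper open.
Joint ranges: [-3.08, 3.08], [-0.75, 2.2], [0.22, 2.44], [-1.43, 4.57], [0, 2.65], [-2.85, 2.85]. Speed limits (rad/s): [2.79, 2.79, 3.14, 3.14, 3.14, 3.14].

INTERFACE

Orientations are given as a unit quaternion [x, y, z, w].
In Python, from rig import status, imaging, order gives the robot as it stands.
- The arm moves only by the tool arm_command, never from a script. Its argument "deltas" is one flat list of numbers, 5 for each row, row after row: the opening, from -1 (shut) to 1 (fully open), so that 0 is half open, then the shift along the tool's x, y, z in m, then the turn about the tool's z in rad. In form: [gripper, tx, ty, tz, roll, gripper, tx, ty, tz, roll, ...]. A call has 1 to 12 rows; each row shifts and turns the commanded pose from where the row before left it, along the tool's axes as they then stand; what a row does not reach is not made up. A row lasts 1/8 s, in which the tool goes at most 62.5 mm and 10.7 degrees, less where a joint would pass 70% of its speed; a pose out of reach is approached as far as the arm can. A call with a gripper value outside its range is refused whole. The fingers move at their own pace and stop on an object; "newtons" is the grip in N (left out, the last holds). Time passes only in rows, so rows that do not move let the fingers close. It gives the time, the measured TCP pose, the force, the opening and the grip force at its end, in the units of the state.
- status.get_obs(): the state, without advancing time (a new reading comes with each control period).
- imaging.camera(name): name is "scene" or "top" or "wrist"; returns (picture, depth): 420x560x3 uint8, red, green, blue; 420x560 float32, m along the optical axis (not along the pixel's ray), 0 where there is no reading.
- imaging.camera_params(name): a dict with "intrinsics" (3x3 intrinsics, pixels), "camera_from_world" (4x4, takes a point from world to camera coordinates). Camera axes: x right, y up, looking along -z (the intrinsics and any distortion apply to the point x, -y, -z); pixel columns grow to the right and rows downward; lengths in m; the calibration is good to about 2 mm. A picture is of the moment at which its call begins: read the wrist's pose just before it. camera_params takes no time and is no camera call; for the wrist camera it gives the pose at the moment of the call.
- order.hand_in(): hands the job in; it is judged then, once.
The state is a dict: "time": time; "q": joint angles; "joint_velocities": joint speeds; "joint_torque": joint torques, N m; "position": TCP position; "tool_rot": TCP orientation; "ft_force": force on the tool from outside, world axes, zero at the start; "moment": the same for the moment, N m; "grip_width": finger opening in m; "grip_force": force on a finger pad.
Only numpy, scipy, OpenCV 4.12 (cv2) and the standard library are available. Lean on these libraries where they do the work, as an engineer would, in place of code of your own. Each camera call takes 0.05 s, during which the arm holds its last target. There are 200 camera calls.

## Working session

There is one attempt and no reset: what is moved stays moved. The work goes in short steps, Python scripts to look and compute and a tool call to move; the robot and the scene stay as the last step left them, time stands still between calls to the robot, and variables do not carry over. Pictures are saved under pics/ and viewed, at most 10 in all, crops included, and the job is handed in when it is done.

Besides the shell and the picture viewer there is one more tool, called after "Call:" in YAML: its name, and indented under it one key for each argument. arm_command: Moves the arm, as the interface text tells. Its arguments: {"type":"object","properties":{"deltas":{"type":"array"},"newtons":{"type":"number"}},"required":["deltas"]}

```bash
mkdir -p pics; cat > h.py <<'E'
import numpy as np, cv2
from rig import status, imaging, order
def cloud(name):
    P=imaging.camera_params(name); im,d=imaging.camera(name)
    K=np.array(P["intrinsics"]);T=np.linalg.inv(np.array(P["camera_from_world"]))
    v,u=np.mgrid[:420,:560]
    x=(u-K[0,2])/K[0,0]*d; y=(v-K[1,2])/K[1,1]*d
    c=np.stack([x,-y,-d,np.ones_like(d)],-1)@T.T
    c[d==0]=np.nan
    return im,c[...,:3]
def save(im,n): cv2.imwrite("pics/"+n,im[...,::-1])
E
python3 - <<'E'
from h import *
ims=[]
for n in("top","scene"):
    im,c=cloud(n); np.savez("/tmp/"+n,im=im,c=c); ims.append(im); save(im,n+".png"); print({k:np.round(v,3).tolist() for k,v in imaging.camera_params(n).items()})
print(status.get_obs())
E
```

```text
{'intrinsics': [[516.618, 0.0, 277.002], [0.0, 516.618, 205.574], [0.0, 0.0, 1.0]], 'camera_from_world': [[-0.022, -1.0, -0.002, 0.292], [0.997, -0.022, 0.08, -0.577], [-0.08, -0.0, 0.997, -1.049], [0.0, 0.0, 0.0, 1.0]]}
{'intrinsics': [[486.927, 0.0, 281.772], [0.0, 486.927, 201.713], [0.0, 0.0, 1.0]], 'camera_from_world': [[-0.848, -0.529, 0.013, 0.646], [0.256, -0.389, 0.885, -0.147], [-0.464, 0.754, 0.466, -0.897], [0.0, 0.0, 0.0, 1.0]]}
{'time': 0.1, 'q': array([ 9.42529765e-01,  5.28356169e-01,  1.43379462e+00, -3.32520804e-05,
        1.18142289e+00, -1.78499733e-01]), 'joint_velocities': array([ 0.00104255, -0.00198402, -0.00264916,  0.00036854,  0.0007221 ,
        0.00088469]), 'joint_torque': array([ 1.08065508e-04, -4.40985703e+01, -1.77149481e+01,  6.34483108e-02,
        5.34020376e-02, -3.56451108e-05]), 'position': array([0.27129897, 0.56229381, 0.22167347]), 'tool_rot': array([ 2.22986437e-01,  9.74821044e-01, -9.17046509e-04, -3.74666376e-04]), 'ft_force': array([-0.44059862, -0.49432586, -0.16776864]), 'moment': array([ 0.00491777,  0.04136727, -0.00800735]), 'grip_force': 0.0, 'grip_width': 0.08719910913035281}
```

View pics/top.png

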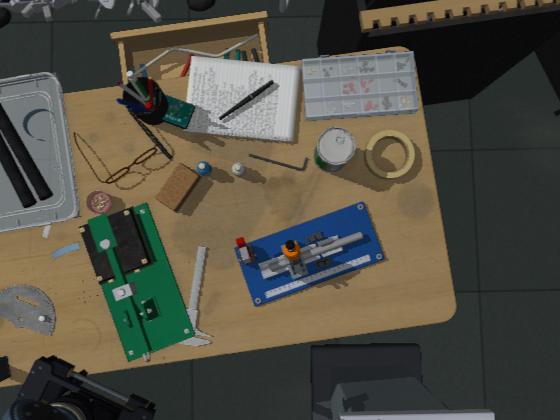

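View pics/scene.png

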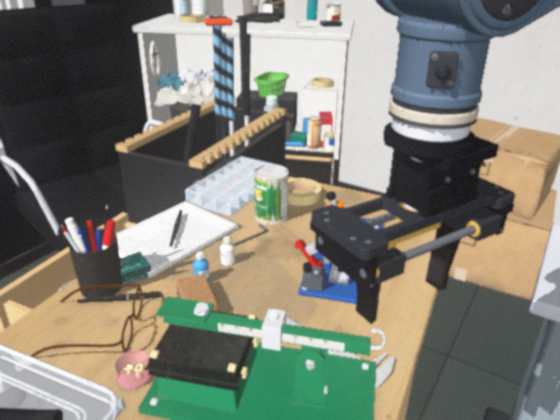

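The top view shows the jig's blue plate around (310,255) px, the red stop at left (242,245), the orange collar at (291,252) and the tube's tail at about (368,236). The glue bottles, tin and tape lie further away, and the scene view shows the same layout with the stop parked.

```bash
cat >> h.py <<'E'
def ray(name,u,v,z):
    P=imaging.camera_params(name);K=np.array(P["intrinsics"]);T=np.linalg.inv(np.array(P["camera_from_world"]))
    d=T[:3,:3]@np.array([(u-K[0,2])/K[0,0],-(v-K[1,2])/K[1,1],-1]); o=T[:3,3]
    return o+d*(z-o[2])/d[2]
E
python3 - <<'E'
from h import *
D=np.load("/tmp/top.npz");im,c=D["im"],D["c"]
h=cv2.cvtColor(im,cv2.COLOR_RGB2HSV)
m=cv2.inRange(h,(100,120,50),(125,255,255)); m[:195]=0;m[:,:225]=0;m[310:]=0;m[:,395:]=0
pts=np.argwhere(m)[:,::-1].astype(np.float32)
W=np.array([ray("top",u,v,.010)[:2] for u,v in pts]).astype(np.float32)
r=cv2.minAreaRect(W);b=cv2.boxPoints(r);print(r,b)
o=np.array(r[0])
e=[b[1]-b[0],b[2]-b[1]];e=max(e,key=np.linalg.norm);e=e/np.linalg.norm(e)
if e[1]<0:e=-e
ex=np.array([e[1],-e[0]]);print("yaw",np.arctan2(ex[1],ex[0]),ex,e)
np.savez("/tmp/jig",o=o,ex=ex,ey=e)
# cloud in jig coords
q=np.stack([(c[...,:2]-o)@ex,(c[...,:2]-o)@e,c[...,2]],-1)
for nm,lo,hi in(("orange",(8,150,120),(20,255,255)),("red",(0,150,80),(6,255,255))):
    k=(cv2.inRange(h,lo,hi)>0)&(abs(q[...,0])<.12)&(abs(q[...,1])<.2)
    print(nm,k.sum(),np.nanmedian(q[k],0),np.nanmin(q[k],0),np.nanmax(q[k],0))
k=(abs(q[...,0])<.006)&(q[...,2]>.024)&(q[...,2]<.045)&(q[...,1]<-.05)&(q[...,1]>-.16)
print("tube",np.nanmin(q[k],0),np.nanmax(q[k],0),np.nanmedian(q[k],0))
crop=cv2.resize(im[195:310,225:395],None,fx=4.6,fy=4.6,interpolation=cv2.INTER_CUBIC);save(crop,"crop.png")
E
```

```text
Traceback (most recent call last):
  File "h.py", line 13, in ray
    P=imaging.camera_params(name);K=np.array(P["intrinsics"]);T=np.linalg.inv(np.array(P["camera_from_world"]))
ValueError: time passes only in moves, steps and waits
```

```bash
python3 - <<'E'
s=open("h.py").read();i=s.index("def ray")
open("h.py","w").write(s[:i]+'''def ray(name,uv,z):
    P=imaging.camera_params(name);K=np.array(P["intrinsics"]);T=np.linalg.inv(np.array(P["camera_from_world"]))
    uv=np.atleast_2d(uv).astype(float)
    d=np.c_[(uv[:,0]-K[0,2])/K[0,0],-(uv[:,1]-K[1,2])/K[1,1],-np.ones(len(uv))]@T[:3,:3].T; o=T[:3,3]
    return o+d*((z-o[2])/d[:,2:])
''')
E
cat > m.py <<'E'
from h import *
D=np.load("/tmp/top.npz");im,c=D["im"],D["c"]
h=cv2.cvtColor(im,cv2.COLOR_RGB2HSV)
m=cv2.inRange(h,(100,120,50),(125,255,255)); m[:195]=0;m[:,:225]=0;m[310:]=0;m[:,395:]=0
pts=np.argwhere(m)[:,::-1]
W=ray("top",pts,.010)[:,:2].astype(np.float32)
r=cv2.minAreaRect(W);b=cv2.boxPoints(r);print(r)
o=np.array(r[0])
e=max([b[1]-b[0],b[2]-b[1]],key=np.linalg.norm);e=e/np.linalg.norm(e)
if e[1]<0:e=-e
ex=np.array([e[1],-e[0]]);print("yaw",np.arctan2(ex[1],ex[0]),ex,e)
np.savez("/tmp/jig",o=o,ex=ex,ey=e)
q=np.stack([(c[...,:2]-o)@ex,(c[...,:2]-o)@e,c[...,2]],-1)
for nm,lo,hi in(("orange",(8,150,120),(20,255,255)),("red",(0,150,80),(6,255,255))):
    k=(cv2.inRange(h,lo,hi)>0)&(abs(q[...,0])<.12)&(abs(q[...,1])<.2)
    print(nm,k.sum(),np.nanmedian(q[k],0),np.nanmin(q[k],0),np.nanmax(q[k],0))
k=(abs(q[...,0])<.006)&(q[...,2]>.024)&(q[...,2]<.045)&(q[...,1]<-.05)&(q[...,1]>-.16)
print("tube",np.nanmin(q[k],0),np.nanmax(q[k],0),np.nanmedian(q[k],0))
crop=cv2.resize(im[195:310,225:395],None,fx=4.6,fy=4.6,interpolation=cv2.INTER_CUBIC);save(crop,"crop.png")
E
python3 m.py
```

```text
((0.48343151807785034, 0.21464921534061432), (0.12832602858543396, 0.28707894682884216), 18.652801513671875)
yaw 0.32555288 [0.947474   0.31983265] [-0.31983265  0.947474  ]
orange 102 [0.01761524 0.0408299  0.12870967] [0.00829097 0.02271122 0.05663689] [0.03370145 0.04958349 0.14990822]
red 59 [0.06985339 0.12180617 0.09516661] [ 0.03181668  0.11427411 -0.00292066] [0.08128333 0.13648339 0.10148014]
tube [-0.00593852 -0.11420603  0.02533183] [ 0.00594689 -0.05024057  0.03925557] [ 0.00016998 -0.08184332  0.03199324]
```

View pics/crop.png

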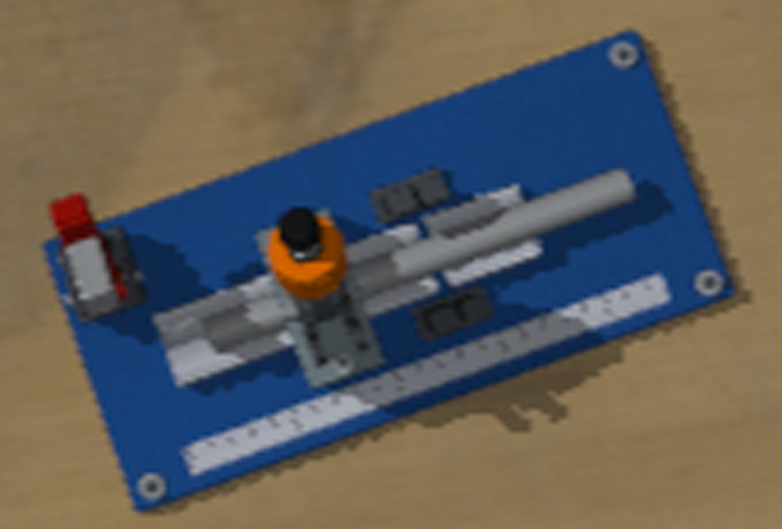

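The crop shows the tube's tail at about (632,183) in crop pixels, with the stop parked at (70,215) and the knob at (300,230). The plate fit gives the jig pose, so I move off, first above the point behind the red stop.

Call:
arm_command:
  deltas: [-1,-0.048,-0.008,0.005,0,-1,-0.048,-0.008,0.005,0,-1,-0.048,-0.008,0.005,0,-1,-0.048,-0.008,0.005,0,-1,-0.048,-0.008,0.005,0,-1,-0.048,-0.008,0.005,0,-1,-0.048,-0.008,0.005,0,-1,0,0,0.01,0.159,-1,0,0,0.01,0.159,-1,0,0,0.01,0.159,-1,0,0,0.01,0.159,-1,0,0,0,0.158]

```text
time: 1.6
position: [0.5488, 0.3658, 0.1458]
tool_rot: [0.585, 0.811, -0.002, -0.001]
ft_force: [1.0, -0.0, 0.1]
grip_width: 0.0002
grip_force: 0.0
```

```bash
cat > s.py <<'E'
import sys
from h import *
from scipy.spatial.transform import Rotation as R
J=np.load("/tmp/jig.npz");o,ex,ey=J["o"],J["ex"],J["ey"]
s=status.get_obs();M=R.from_quat(s["tool_rot"]).as_matrix()
p=s["position"];j=np.r_[(p[:2]-o)@ex,(p[:2]-o)@ey,p[2]]
print("t",s["time"],"jig",j.round(4),"F jig",((s["ft_force"][:2]@ex).round(2),(s["ft_force"][:2]@ey).round(2),s["ft_force"][2].round(2)),"grip",s["grip_width"],s["grip_force"])
B=np.c_[np.r_[ex,0],np.r_[ey,0],[0,0,1]]
Mj=B.T@M;print("tool x,y in jig",Mj[:,0].round(3),Mj[:,1].round(3),"q",s["q"].round(2))
if len(sys.argv)>1: print("delta",(Mj.T@(np.array(eval(sys.argv[1]))-j)).round(4))
E
python3 s.py "(.110,.122,.078)"
```

```text
t 1.6 jig [0.1103 0.1223 0.1458] F jig (np.float64(0.94), np.float64(-0.35), np.float64(0.06)) grip 0.0002143199953412802 0.0
tool x,y in jig [ 0.004  1.    -0.   ] [ 1.    -0.004 -0.004] q [ 0.42  0.66  1.41 -0.    1.08  0.1 ]
delta [-0.0002 -0.0001  0.0678]
```

Call:
arm_command:
  deltas: [-1,0,0,0.034,0,-1,0,0,0.034,0,-1,0,0,0,0,-1,0,-0.012,0,0,-1,0,-0.012,0,0,-1,0,-0.012,0,0,-1,0,-0.012,0,0,-1,0,-0.012,0,0,-1,0,-0.012,0,0,-1,0,0,0,0,-1,0,0,0,0]

```text
time: 2.98
position: [0.4819, 0.3433, 0.0795]
tool_rot: [0.583, 0.813, 0.0, 0.0]
ft_force: [0.5, 0.6, -0.3]
grip_width: 0.0003
grip_force: 0.0
```

```bash
python3 s.py "(0,-.145,.15)"; python3 - <<'E'
from h import *
D=np.load("/tmp/jig.npz");im,c=cloud("scene")
save(cv2.resize(im[190:330,250:450],None,fx=3.5,fy=3.5),"flag.png")
E
```

```text
t 2.975 jig [0.0397 0.1223 0.0795] F jig (np.float64(0.66), np.float64(0.46), np.float64(-0.25)) grip 0.00027729087811993616 0.0
tool x,y in jig [-0.001  1.     0.   ] [1.    0.001 0.   ] q [ 0.43  0.68  1.63 -0.    0.83  0.1 ]
delta [-0.2673 -0.0401 -0.0705]
```

View pics/flag.png

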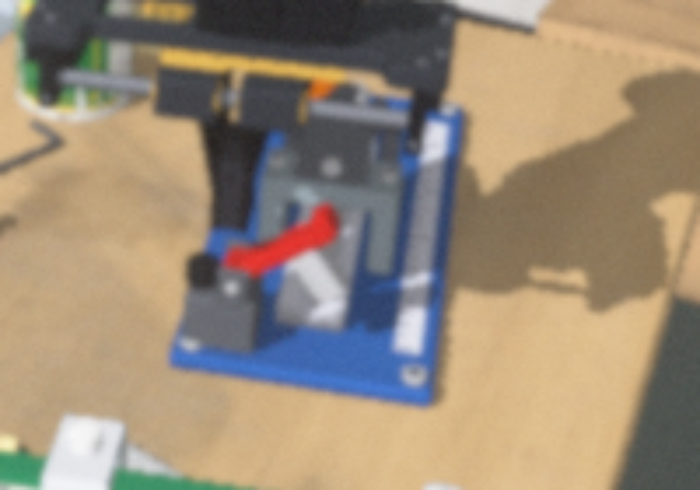

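The red stop now lies level across the rail, (235,260) to (330,220) in the crop. Next is the tube's tail.

Call:
arm_command:
  deltas: [-1,0,0,-0.05,0,-1,0,0,-0.05,0,-1,-0.047,-0.007,0,0,-1,-0.047,-0.007,0,0,-1,-0.047,-0.007,0,0,-1,-0.047,-0.007,0,0,-1,-0.047,-0.006,0,0,-1,-0.047,-0.006,0,0,-1,0,0,0.05,0,-1,0,0,0.05,0,-1,0,0,0,0,-1,0,0,0,0]

```text
time: 4.53
position: [0.5356, 0.0633, 0.0806]
tool_rot: [0.583, 0.813, 0.0, 0.001]
ft_force: [0.3, -0.4, 0.2]
grip_width: 0.0004
grip_force: 0.0
```

```bash
python3 s.py "(0,-.16,.019)"; python3 - <<'E'
from h import *
J=np.load("/tmp/jig.npz");o,ex,e=J["o"],J["ex"],J["ey"]
im,c=cloud("wrist");save(im,"w1.png")
q=np.stack([(c[...,:2]-o)@ex,(c[...,:2]-o)@e,c[...,2]],-1)
k=(abs(q[...,0])<.012)&(q[...,2]>.027)&(q[...,2]<.040)&(q[...,1]<-.08)&(q[...,1]>-.15)
if k.any(): print(k.sum(),np.nanmin(q[k],0),np.nanmax(q[k],0),np.nanmedian(q[k],0))
E
```

```text
t 4.525 jig [ 0.0011 -0.1601  0.0806] F jig (np.float64(0.15), np.float64(-0.45), np.float64(0.18)) grip 0.00036804700210601684 0.0
tool x,y in jig [-0.002  1.    -0.001] [1.    0.002 0.002] q [-0.09  0.63  1.77  0.    0.75 -0.42]
delta [ 0.0002 -0.0012  0.0616]
1539 [-0.00812471 -0.11485709  0.02701485] [ 0.00786537 -0.08015551  0.03646557] [-6.57987409e-06 -9.65680049e-02  3.37606984e-02]
```

View pics/w1.png

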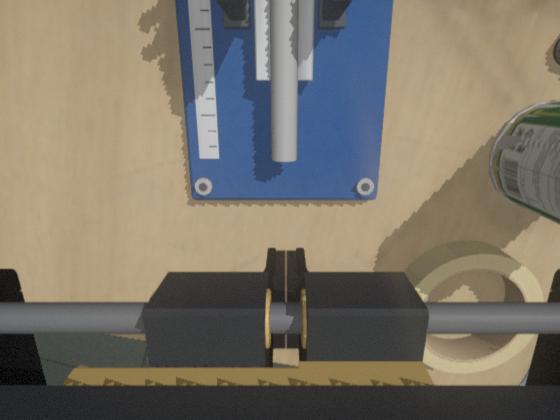

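Tube tail ends at about (285,160) px, jig y = -0.115; the tin stands near the right, so I turn the gripper lengthwise before lowering.

Call:
arm_command:
  deltas: [-1,0,0,0,-0.1745,-1,0,0,0,-0.1745,-1,0,0,0,-0.1745,-1,0,0,0,-0.1745,-1,0,0,0,-0.1745,-1,0,0,0,-0.1745,-1,0,0,0,-0.1745,-1,0,0,0,-0.1745,-1,0,0,0,-0.1745,-1,0.001,0,0.031,0,-1,0,0,0.031,0,-1,0,0,0,0]

```text
time: 6.08
position: [0.5336, 0.0632, 0.018]
tool_rot: [-0.163, 0.987, 0.0, -0.0]
ft_force: [0.2, 0.7, 0.2]
grip_width: 0.0007
grip_force: 0.0
```

```bash
python3 s.py "(0,-.1,.019)"
```

```text
t 6.075 jig [-0.0009 -0.1595  0.018 ] F jig (np.float64(0.42), np.float64(0.6), np.float64(0.18)) grip 0.0007109082199113226 0.0
tool x,y in jig [-1.    -0.002  0.   ] [-0.002  1.     0.   ] q [-0.09  0.74  1.8  -0.    0.61 -1.99]
delta [-0.001   0.0595 -0.001 ]
```

Call:
arm_command:
  deltas: [-1,0,0.012,0,0,-1,0,0.01,0,0,-1,0,0.01,0,0,-1,0,0.01,0,0,-1,0,0.008,0,0,-1,0,0.006,0,0,-1,0,0,0,0,-1,0,0,0,0]

```text
time: 7.08
position: [0.5151, 0.116, 0.0173]
tool_rot: [-0.163, 0.987, 0.0, -0.001]
ft_force: [0.1, 0.0, 0.3]
grip_width: 0.0006
grip_force: 0.0
```

```bash
cat > t.py <<'E'
from h import *
J=np.load("/tmp/jig.npz");o,ex,e=J["o"],J["ex"],J["ey"]
im,c=cloud("top")
q=np.stack([(c[...,:2]-o)@ex,(c[...,:2]-o)@e,c[...,2]],-1)
k=(abs(q[...,0])<.005)&(q[...,2]>.027)&(q[...,2]<.042)&(q[...,1]<-.0)&(q[...,1]>-.15)
if k.any(): print(k.sum(),np.nanmin(q[k],0))
E
python3 s.py; python3 t.py
```

```text
t 7.075 jig [-0.0015 -0.1036  0.0173] F jig (np.float64(0.15), np.float64(-0.02), np.float64(0.35)) grip 0.0005798354714455366 0.0
tool x,y in jig [-1.    -0.001  0.001] [-0.001  1.     0.   ] q [ 0.01  0.73  1.82  0.    0.59 -1.89]
105 [-0.00494875 -0.07799313  0.02769101]
```

Call:
arm_command:
  deltas: [-1,0,0.002,0,0,-1,0,0.002,0,0,-1,0,0.001,0,0,-1,0,0,0,0]

```text
time: 7.62
position: [0.5138, 0.1208, 0.0176]
tool_rot: [-0.163, 0.987, 0.0, -0.0]
ft_force: [0.6, -0.3, 0.7]
grip_width: 0.0002
grip_force: 0.0
```

```bash
python3 s.py
```

```text
t 7.625 jig [-0.0012 -0.0986  0.0176] F jig (np.float64(0.51), np.float64(-0.51), np.float64(0.69)) grip 0.00019533359544747313 0.0
tool x,y in jig [-1.    -0.001  0.   ] [-0.001  1.     0.   ] q [ 0.02  0.73  1.82  0.    0.59 -1.88]
```

Call:
arm_command:
  deltas: [-1,0,0.002,0,0,-1,0,0.002,0,0,-1,0,0,0,0]

```text
time: 8.0
position: [0.5127, 0.1245, 0.0176]
tool_rot: [-0.163, 0.987, -0.0, 0.0]
ft_force: [0.2, -0.9, 1.2]
grip_width: 0.0003
grip_force: 0.8
```

```bash
python3 s.py
```

```text
t 8.0 jig [-0.0011 -0.0948  0.0176] F jig (np.float64(-0.15), np.float64(-0.92), np.float64(1.19)) grip 0.0003311892790697328 0.7745514234557049
tool x,y in jig [-1.    -0.002 -0.   ] [-0.002  1.    -0.   ] q [ 0.03  0.73  1.82 -0.    0.59 -1.87]
```

Call:
arm_command:
  deltas: [-1,0,0.002,0,0,-1,0,0.001,0,0,-1,0,0,0,0]

```text
time: 8.38
position: [0.5129, 0.1248, 0.0178]
tool_rot: [-0.164, 0.987, -0.002, 0.001]
ft_force: [1.8, -12.8, 0.6]
grip_width: 0.0001
grip_force: 6.2
```

```bash
python3 s.py
```

```text
t 8.375 jig [-0.0008 -0.0945  0.0178] F jig (np.float64(-2.37), np.float64(-12.76), np.float64(0.58)) grip 6.366752032559354e-05 6.179572376422584
tool x,y in jig [-1.    -0.003 -0.001] [-0.003  1.    -0.004] q [ 0.03  0.73  1.82 -0.01  0.59 -1.87]
```

The force rose to 13 N with the tail at the expected place, so the tube is against the stop. I back off and go above the collar.

Call:
arm_command:
  deltas: [-1,0,-0.02,0,0,-1,0,0,-0.05,0,-1,0,0,-0.05,0,-1,0,0,-0.05,0,0.3,0,0,-0.05,0,0.3,-0.005,0.037,0,0,0.3,-0.005,0.037,0,0,0.3,-0.005,0.037,0,0,0.3,-0.005,0.039,0,0,0.3,0,0,0,0,0.3,0,0,0,0]

```text
time: 9.75
position: [0.4888, 0.2564, 0.2174]
tool_rot: [-0.163, 0.987, -0.0, -0.0]
ft_force: [0.1, 0.5, -0.3]
grip_width: 0.0551
grip_force: 0.0
```

```bash
python3 s.py "(.020,.035,.098)"; python3 t.py; python3 - <<'E'
from h import *
J=np.load("/tmp/jig.npz");o,ex,e=J["o"],J["ex"],J["ey"]
im,c=cloud("wrist");save(im,"w2.png")
q=np.stack([(c[...,:2]-o)@ex,(c[...,:2]-o)@e,c[...,2]],-1)
h=cv2.cvtColor(im,cv2.COLOR_RGB2HSV)
k=(cv2.inRange(h,(8,150,100),(20,255,255))>0)&(q[...,2]>.08)
if k.any(): print(k.sum(),np.nanpercentile(q[k],[2,50,98],axis=0).round(4))
E
```

```text
t 9.75 jig [0.0185 0.0379 0.2174] F jig (np.float64(0.2), np.float64(0.42), np.float64(-0.32)) grip 0.055060015071076836 0.0
tool x,y in jig [-1.    -0.001  0.001] [-0.001  1.    -0.   ] q [ 0.28  0.44  1.62 -0.    1.08 -1.62]
delta [-0.0016 -0.0029  0.1194]
822 [[0.0043 0.0207 0.1176]
 [0.0136 0.0344 0.13  ]
 [0.0308 0.0473 0.1345]]
```

View pics/w2.png

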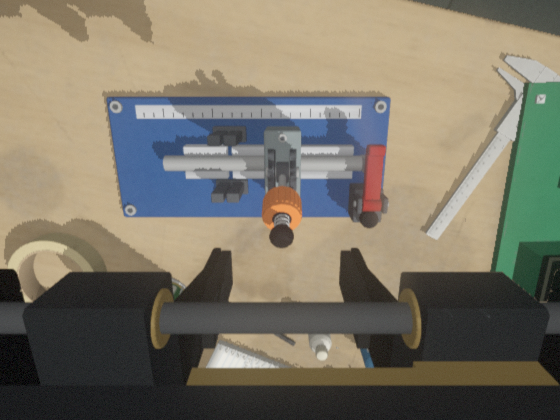

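The wrist view shows the tube end touching the lowered red stop (365,165), and the collar at (282,210) px between the open fingers.

Call:
arm_command:
  deltas: [0.3,-0.002,-0.003,0.04,0,0.3,0,0,0.04,0,0.3,0,0,0.039,0,0.3,0,0,0,0,-1,0,0,0,0,-1,0,0,0,0,-1,0,0,0,0,-1,0,0,0,0]
  newtons: 25

```text
time: 10.85
position: [0.4931, 0.2543, 0.0997]
tool_rot: [-0.163, 0.987, -0.001, 0.002]
ft_force: [1.8, -3.6, 3.3]
grip_width: 0.0291
grip_force: 25.0
```

```bash
python3 s.py "(.0239,.035,.1076)"
```

```text
t 10.85 jig [0.0218 0.0345 0.0997] F jig (np.float64(0.56), np.float64(-3.94), np.float64(3.3)) grip 0.029093708098752294 24.99997596256435
tool x,y in jig [-1.    -0.002 -0.003] [-0.002  1.    -0.002] q [ 0.28  0.61  1.72 -0.    0.81 -1.62]
delta [-0.0021  0.0005 -0.0079]
```

Call:
arm_command:
  deltas: [-1,-0.0015,0,-0.0035,0,-1,-0.0015,0,-0.0035,0,-1,-0.001,0,-0.003,0,-1,0,0,0,0]

```text
time: 11.35
position: [0.4948, 0.255, 0.1077]
tool_rot: [-0.163, 0.987, -0.001, -0.001]
ft_force: [1.2, -5.8, -7.5]
grip_width: 0.0292
grip_force: 25.0
```

```bash
python3 s.py
```

```text
t 11.35 jig [0.0237 0.0346 0.1077] F jig (np.float64(-0.73), np.float64(-5.9), np.float64(-7.54)) grip 0.029199543799984178 25.00106337480247
tool x,y in jig [-1.    -0.002  0.003] [-0.002  1.    -0.001] q [ 0.28  0.6   1.7  -0.    0.84 -1.62]
```

Call:
arm_command:
  deltas: [-1,-0.0004,0,-0.001,0,-1,0.0029,0,-0.0011,0,-1,0.0029,0,-0.0011,0,-1,0,0,0,0]

```text
time: 11.85
position: [0.4902, 0.2534, 0.1108]
tool_rot: [-0.163, 0.987, -0.001, -0.001]
ft_force: [2.6, -5.4, -8.8]
grip_width: 0.0291
grip_force: 25.0
```

```bash
python3 s.py
```

```text
t 11.85 jig [0.0188 0.0346 0.1108] F jig (np.float64(0.73), np.float64(-5.91), np.float64(-8.83)) grip 0.029135251386280998 25.001282994635403
tool x,y in jig [-1.    -0.002  0.001] [-0.002  1.    -0.001] q [ 0.28  0.59  1.72 -0.    0.84 -1.62]
```

Call:
arm_command:
  deltas: [-1,0.006,0,-0.0015,0,-1,0.0061,0,-0.0009,0,-1,0.0061,0,-0.0003,0,-1,0.0061,0,0.0003,0,-1,0.0061,0,0.0009,0,-1,0.006,0,0.0015,0,-1,0,0,0,0]

```text
time: 12.72
position: [0.4593, 0.2429, 0.1127]
tool_rot: [-0.163, 0.987, -0.0, 0.004]
ft_force: [5.1, -3.3, -1.2]
grip_width: 0.0292
grip_force: 25.0
```

```bash
python3 s.py
```

```text
t 12.725 jig [-0.0138  0.0345  0.1127] F jig (np.float64(3.76), np.float64(-4.74), np.float64(-1.21)) grip 0.029225601170986094 25.0001073628664
tool x,y in jig [-1.    -0.001 -0.007] [-0.001  1.    -0.001] q [ 0.27  0.55  1.8  -0.    0.78 -1.63]
```

Call:
arm_command:
  deltas: [-1,0.005,0,0.0015,0,-1,0.004,0,0.002,0,-1,0,0,0,0]

```text
time: 13.1
position: [0.4518, 0.2404, 0.109]
tool_rot: [-0.163, 0.987, 0.0, 0.005]
ft_force: [6.8, -3.3, -4.9]
grip_width: 0.0293
grip_force: 25.0
```

```bash
python3 s.py "(-.0245,.035,.1065)"
```

```text
t 13.1 jig [-0.0217  0.0345  0.109 ] F jig (np.float64(5.38), np.float64(-5.34), np.float64(-4.89)) grip 0.029324767604072658 25.00090019311756
tool x,y in jig [-1.    -0.001 -0.009] [-0.001  1.    -0.001] q [ 0.27  0.55  1.83 -0.    0.76 -1.63]
delta [0.0028 0.0005 0.0025]
```

Call:
arm_command:
  deltas: [-1,0.003,0,0.001,0,-1,0.002,0,0.0005,0,-1,0,0,0,0]

```text
time: 13.48
position: [0.4496, 0.2396, 0.1082]
tool_rot: [-0.162, 0.987, 0.001, 0.007]
ft_force: [8.1, -0.9, -2.5]
grip_width: 0.0295
grip_force: 25.0
```

```bash
python3 s.py "(-.0245,.035,.1065)"
```

```text
t 13.475 jig [-0.0241  0.0345  0.1082] F jig (np.float64(7.42), np.float64(-3.45), np.float64(-2.48)) grip 0.029498551826383796 25.000676759518683
tool x,y in jig [-1.    -0.001 -0.015] [-0.001  1.    -0.001] q [ 0.27  0.55  1.84 -0.    0.74 -1.63]
delta [0.0004 0.0005 0.0017]
```

Call:
arm_command:
  deltas: [-1,0.0015,0,0,0,-1,-0.0005,0,0.003,0,-1,-0.001,0,0.003,0,-1,-0.001,0,0.003,0,-1,-0.0005,0,0.0015,0,-1,0,0,0,0]

```text
time: 14.22
position: [0.4516, 0.2403, 0.1017]
tool_rot: [-0.163, 0.987, 0.001, 0.009]
ft_force: [2.0, -2.8, 27.6]
grip_width: 0.0292
grip_force: 25.0
```

```bash
python3 s.py "(-.0205,.035,.0985)"
```

```text
t 14.225 jig [-0.022   0.0345  0.1017] F jig (np.float64(0.97), np.float64(-3.23), np.float64(27.63)) grip 0.02919216610274208 24.9992593517527
tool x,y in jig [-1.    -0.001 -0.018] [-0.001  1.    -0.002] q [ 0.27  0.56  1.84 -0.    0.73 -1.63]
delta [-0.0014  0.0006  0.0032]
```

```bash
python3 - <<'E'
from h import *
a,_=cloud("scene");b,_=cloud("wrist")
a=cv2.resize(a[180:300,280:420],None,fx=4,fy=4,interpolation=cv2.INTER_CUBIC)
save(a,"s3.png");save(b[100:400],"w3.png")
E
```

```text
(no output)
```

View pics/s3.png

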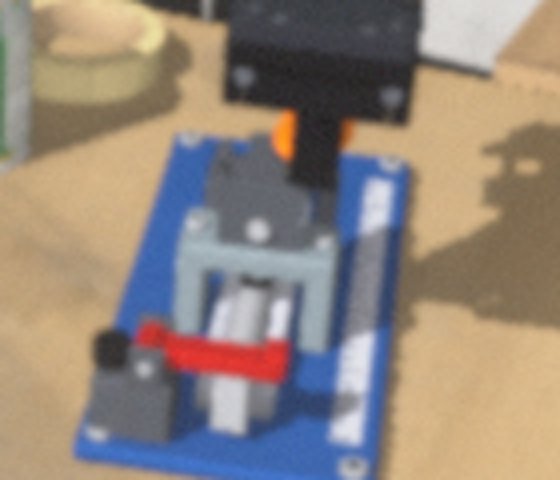

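The view shows the stop still down and the collar low near the quadrant, but not whether the pin is seated. I relax the downward force and nudge towards the robot to feel it.

Call:
arm_command:
  deltas: [-1,0,0,-0.0025,0,-1,0.002,0,0,0,-1,0.002,0,0,0,-1,0,0,0,0]

```text
time: 14.82
position: [0.4515, 0.2402, 0.1021]
tool_rot: [-0.162, 0.987, 0.001, 0.012]
ft_force: [11.7, 0.6, 3.8]
grip_width: 0.0293
grip_force: 25.0
```

```bash
python3 s.py
```

```text
t 14.825 jig [-0.0221  0.0344  0.1021] F jig (np.float64(11.31), np.float64(-3.23), np.float64(3.81)) grip 0.029340085281067484 25.000088405795395
tool x,y in jig [-1.    -0.001 -0.025] [-0.001  1.    -0.001] q [ 0.27  0.56  1.84  0.    0.72 -1.63]
```

Call:
arm_command:
  deltas: [-1,-0.0035,0,0,0,-1,-0.003,0,0,0,-1,0,0,0,0]

```text
time: 15.2
position: [0.4516, 0.2403, 0.102]
tool_rot: [-0.163, 0.987, 0.0, 0.006]
ft_force: [2.4, -4.2, 13.6]
grip_width: 0.029
grip_force: 25.0
```

```bash
python3 s.py
```

```text
t 15.2 jig [-0.022   0.0344  0.102 ] F jig (np.float64(0.94), np.float64(-4.7), np.float64(13.57)) grip 0.02903913103075765 24.99929920770228
tool x,y in jig [-1.    -0.001 -0.011] [-0.001  1.    -0.001] q [ 0.27  0.56  1.83 -0.    0.74 -1.63]
```

The lever stays put with almost no side force, so the pin is in the notch. Release and retreat upwards.

Call:
arm_command:
  deltas: [0.3,0,0,-0.001,0,0.3,0,0,0,0,0.3,0,0,0,0,0.3,0,0,-0.03,0,0.3,0,0,-0.04,0,0.3,0,0,-0.05,0,0.3,0,0,0,0]

```text
time: 16.08
position: [0.4487, 0.2404, 0.223]
tool_rot: [-0.163, 0.987, 0.001, 0.004]
ft_force: [0.1, 0.1, -1.3]
grip_width: 0.0565
grip_force: 0.0
```

```bash
python3 s.py; python3 - <<'E'
from h import *
J=np.load("/tmp/jig.npz");o,ex,e=J["o"],J["ex"],J["ey"]
im,c=cloud("wrist");save(im,"w4.png")
q=np.stack([(c[...,:2]-o)@ex,(c[...,:2]-o)@e,c[...,2]],-1)
h=cv2.cvtColor(im,cv2.COLOR_RGB2HSV)
k=(cv2.inRange(h,(8,150,100),(20,255,255))>0)&(q[...,2]>.08)
if k.any(): print(k.sum(),np.nanpercentile(q[k],[2,50,98],axis=0).round(4))
E
```

```text
t 16.075 jig [-0.0247  0.0355  0.223 ] F jig (np.float64(0.07), np.float64(0.03), np.float64(-1.26)) grip 0.05654259143819446 0.0
tool x,y in jig [-1.    -0.001 -0.008] [-0.001  1.    -0.   ] q [ 0.27  0.37  1.72  0.    1.04 -1.63]
431 [[-0.0339  0.0204  0.1249]
 [-0.0219  0.0324  0.13  ]
 [-0.0097  0.0471  0.1353]]
```

View pics/w4.png

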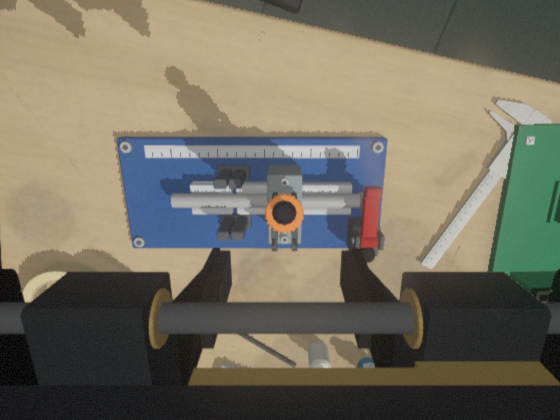

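The lever now leans toward the robot (collar at (284,213) px) and the tube still meets the stop (365,200). I check the collar's height relative to the knob.

```bash
python3 - <<'E'
from h import *
J=np.load("/tmp/jig.npz");o,ex,e=J["o"],J["ex"],J["ey"]
for i in range(2):
    im,c=cloud("wrist")
    q=np.stack([(c[...,:2]-o)@ex,(c[...,:2]-o)@e-.035,c[...,2]-.07],-1)
    ax=np.array([-np.sin(.4),0,np.cos(.4)])
    s=q@ax; rad=np.linalg.norm(q-s[...,None]*ax,axis=-1)
    h=cv2.cvtColor(im,cv2.COLOR_RGB2HSV)
    org=(cv2.inRange(h,(8,150,60),(22,255,255))>0)&(rad<.018)&(s>.03)
    blk=(im.max(-1)<60)&(rad<.010)&(s>.075)&(s<.1)
    print(np.percentile(s[org],[5,25,50,75,95]).round(4),org.sum(),np.percentile(s[blk],[5,50,95]).round(4),blk.sum(),q[org].mean(0).round(4),q[blk].mean(0).round(4))
E
```

```text
[0.0626 0.0633 0.0639 0.0644 0.0652] 307 [0.0859 0.0879 0.0895] 91 [-0.022  -0.0025  0.0603] [-0.0332 -0.0033  0.0814]
[0.0624 0.0633 0.0639 0.0645 0.0654] 339 [0.0863 0.0881 0.0891] 88 [-0.0218 -0.0029  0.0604] [-0.0336 -0.0031  0.0812]
```

Collar top to knob distance matches home within about a millimetre; for certainty I press the collar down lightly with the fingertips straddling the knob.

Call:
arm_command:
  deltas: [-0.42,0,-0.0015,0,0,-0.42,0,0,0.03,0,-0.42,0,0,0.03,0,-0.42,0,0,0.02,0,-0.42,0,0,0.01,0,-0.42,0,0,0.003,0,-0.42,0,0,0,0]

```text
time: 17.1
position: [0.4452, 0.2374, 0.1277]
tool_rot: [-0.163, 0.987, -0.0, -0.002]
ft_force: [-4.0, -1.9, 14.3]
grip_width: 0.0259
grip_force: 18.9
```

```bash
python3 s.py
```

```text
t 17.1 jig [-0.0289  0.0338  0.1277] F jig (np.float64(-4.4), np.float64(-0.55), np.float64(14.28)) grip 0.02589370863561185 18.937341459095478
tool x,y in jig [-1.    -0.002  0.004] [-0.002  1.     0.   ] q [ 0.27  0.51  1.82 -0.    0.81 -1.63]
```

Call:
arm_command:
  deltas: [-0.2,0,0,-0.005,0,0,0,0,-0.03,0,0,0,0,-0.05,0,0,0,0,-0.05,0,0,0,0,0,0,0,0,0,0,0]

```text
time: 17.85
position: [0.4464, 0.2378, 0.2612]
tool_rot: [-0.163, 0.987, -0.0, -0.0]
ft_force: [-1.0, 0.5, -0.2]
grip_width: 0.0433
grip_force: 0.0
```

```bash
python3 s.py; python3 - <<'E'
from h import *
J=np.load("/tmp/jig.npz");o,ex,e=J["o"],J["ex"],J["ey"]
im,c=cloud("wrist");save(im,"w5.png")
q=np.stack([(c[...,:2]-o)@ex,(c[...,:2]-o)@e-.035,c[...,2]-.07],-1)
ax=np.array([-np.sin(.4),0,np.cos(.4)])
s=q@ax; rad=np.linalg.norm(q-s[...,None]*ax,axis=-1)
h=cv2.cvtColor(im,cv2.COLOR_RGB2HSV)
org=(cv2.inRange(h,(8,150,60),(22,255,255))>0)&(rad<.018)&(s>.03)
blk=(im.max(-1)<60)&(rad<.010)&(s>.075)&(s<.1)
print(np.percentile(s[org],[5,50,95]).round(4),np.percentile(s[blk],[5,50,95]).round(4),q[blk].mean(0).round(4))
E
```

```text
t 17.85 jig [-0.0276  0.0338  0.2612] F jig (np.float64(-0.77), np.float64(0.81), np.float64(-0.21)) grip 0.04327017472951894 0.0
tool x,y in jig [-1.    -0.001  0.001] [-0.001  1.     0.   ] q [ 0.27  0.32  1.68  0.    1.15 -1.63]
[0.0624 0.0637 0.0651] [0.0865 0.0881 0.0896] [-0.033  -0.0031  0.0816]
```

View pics/w5.png

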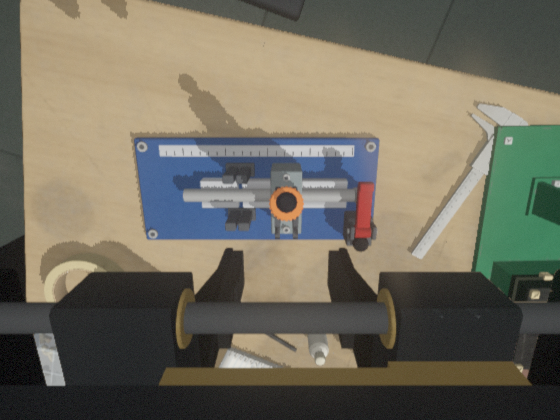

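The picture shows the tube against the red stop (360,195) and the lever thrown, with the collar at (287,203); its height did not change under the press, so it is home. Handing in.

```bash
python3 -c "
from rig import order
print(order.hand_in())"
```

```text
the job is handed in; nothing more can be done
None
```

I handed the job in at about 18 s with the stop down, the tube pushed against it, the lever thrown towards the robot and the collar home as far as I could measure; the clamp foot's force on the tube was not measured, and the hand-in returned no verdict.

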